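# Set up the hand coffee grinder and dial in the grind

## Task

Get the hand coffee grinder ready: first stand its empty catch cup, open end up, in the middle of the slate coaster and let go; then set the grinder head on the cup, centred so that its lip drops into the mouth and it sits flat, and let go; only then take hold of the numbered ring on top and click it round to 4. Put both parts down gently and leave the set standing upright in the middle of the coaster. Do not disturb the mug, the lidded canister or the loose crank.

Things in the scene. Friction and masses are not known exactly. Their poses are not given: they have to be found in the camera images.
- coaster: Round dark slate coaster, 94 mm across and 6 mm thick, fixed to the counter. Origin: centre of its underside; z up.
- cup: Catch cup: plain round steel cup, 58 mm outside diameter, 62 mm tall, 3 mm wall (52 mm bore), floor 6 mm thick, no handle, non-slip rim and foot, about 0.18 kg. Starts upright, open end up, on the counter to one side of the coaster (left or right varies), the grinder on the other. Origin: centre of its underside; z up.
- grinder: Grinder head, upright, 127 mm tall, about 0.7 kg. From below: a lip 46 mm across, 5 mm tall, that drops loosely into the cup; a dark fluted body 58 mm across, z = 5 to 75 mm, that rests on the cup's rim; a 42 mm neck (z = 79 to 89 mm); the numbered ring; a dark cap with a 10 mm spindle up to 127 mm. Origin: centre of the lip's underside, z up; seated, it is 57 mm above the cup's origin.
- body_grip (a point): Point on the grinder's axis where to hold its body for carrying, 58 mm above the grinder's origin: high enough for the spindle (69 mm above this point) to clear the gripper, and below the ring.
- ring_grip (a point): Point on the grinder's axis at the height to grip the numbered ring, 106 mm above the grinder's origin. The ring is bright, knurled, 52 mm across, from 17 mm below to 9 mm above this point; under it is the narrower 42 mm neck, and the 58 mm body's shoulder begins 27 mm below this point: fingertips must stay above it or they hold the body too.
- grinder_ring (a joint): Ring angle, rad, 0 to 4.712, growing counter-clockwise seen from above. Its top has numbers 0 to 9, clockwise, 30 degrees apart, then a blank quarter; the one at the white index line on the cap (along the grinder's -x) is the setting: value = number x 0.5236, so 4 is 2.094. Spring clicks (about 0.02 N m) pull it to the nearest number. Starts at or between 6 and 9. Friction keeps the body still.
- mug: Bystander: white mug with dark dots and a handle, 82 x 114 x 91 mm, loose. Origin: underside, near the middle.
- canister: Bystander: cream canister with a knobbed lid, 102 mm across, 140 mm tall, loose. Origin: centre of its underside.
- crank: Bystander: the grinder's detached crank, a dark flat arm 140 mm long with a wooden knob at one end, 37 mm high, lying loose. Origin: middle of the arm, at counter height.

How it is judged:
On the way, in this order (a step that is already met when the one before it is completed fails the run):
1. the catch cup stands upright in the middle of the coaster (axis within 12 mm), let go, the grinder not on it (horizontal distance between cup and coaster below 0.012 m and z of cup in the frame of coaster between 0.004 and 0.008 m and angle between cup's own z axis and vertical below 0.05 rad and contact force between the fingers and cup below 0.1 N and horizontal distance between grinder and cup above 0.06 m), for 0.2 s.
2. the grinder sits flat on the cup with its lip inside the mouth (axes within 4 mm), let go (horizontal distance between grinder and cup below 0.004 m and z of grinder in the frame of cup between 0.054 and 0.0595 m and angle between grinder's own z axis and vertical below 0.05 rad and horizontal distance between cup and coaster below 0.012 m and contact force between the fingers and grinder below 0.1 N), for 0.2 s.
At the end, for the whole second after the job is handed in: The ring's 4 is at the index line (within a quarter of a click), the grinder sits flat on the cup with its lip inside the mouth (axes within 4 mm, upright within 3 degrees), the cup stands upright on the coaster within 15 mm of its middle, and everything is released and at rest (value of joint grinder_ring between 1.964 and 2.224 rad and horizontal distance between grinder and cup below 0.004 m and z of grinder in the frame of cup between 0.054 and 0.0595 m and angle between each of grinder, cup's own z axis and vertical below 0.05 rad and horizontal distance between cup and coaster below 0.015 m and z of cup in the frame of coaster between 0.004 and 0.008 m and linear speed of each of grinder, cup below 0.02 m/s); the robot touches nothing.
It fails at once if the grinder is dropped (falls out of the fingers at over 0.35 m/s, a drop of more than about 7 mm) (linear speed of grinder above 0.35 m/s and contact force between the fingers and grinder below 0.1 N).
It fails at once if the cup is dropped (falls out of the fingers at over 0.35 m/s, a drop of more than about 7 mm) (linear speed of cup above 0.35 m/s and contact force between the fingers and cup below 0.1 N).
It fails at once if the mug, the canister or the crank is moved more than 20 mm (distance of any of mug, canister, crank from where it was at the start of the episode above 0.02 m).
It also fails if it takes over 72 s, if anything falls off the work surface, if the arm or the gripper's body presses on something with over 40 N, if the wrist force passes 120 N, or if a joint passes its speed limit or range.

## Robot

A 7-joint arm with a two-finger parallel gripper is mounted at the origin on the work surface; the furniture and walls round the work are solid. World frame = base frame: x ahead of the robot, y to its left, z up, the work surface at z = 0. Lengths are in m, angles in rad, forces in N, time in s.
With the tool pointing down it reaches from about 0.425 to 0.975 m from the base axis. Payload 16.7 kg.
Tool frame: the origin (TCP) lies at the very end of the fingers, on their centre line; the grasp point (between the pads) lies 19 mm behind it; z points along the fingers, y is the line along which they close (so a half turn about z gives the same grasp; the last joint's range is limited). The gripper opens to 85 mm and grips with 20 to 120 N. Pads are 22 mm wide; open, the fingers measure 114 mm over their backs; the gripper's body (76 mm by 85 mm) begins 54 mm behind the grasp point. The pads swing forward as they close: fully open they stand 13 mm farther back than shut.
Start: joints at [-1.478, 0.426, 0.074, 1.606, -0.034, 1.111, -0.067], TCP at [0.162, 0.655, 0.203] pointing down, gripper open.
Joint ranges: [-2.85, 2.85], [-0.5, 2.14], [-1.23, 1.37], [0.21, 2.46], [-1.02, 4.16], [0.16, 2.05], [-2.73, 2.73]. Speed limits (rad/s): [1.89, 1.89, 2.39, 2.39, 3.01, 3.01, 3.01].

## Interface

Orientations are given as a unit quaternion [w, x, y, z].
In Python, from workcell import r, camrig, sign_off gives the robot as it stands (r), with the cameras (camrig) and the job as plain functions.
- The arm moves only by the shell command python3 drive.py 'ROWS' [OPENING]. ROWS is one flat JSON list of numbers that holds 1 to 12 rows one after another, with no inner brackets; each row has 4 numbers: dx, dy, dz in m, then a turn about the tool's z in rad; each row is the pose to reach, as a shift and turn from the pose commanded when the command began, along the tool's axes at that moment; what a row does not reach only later rows make up. A row lasts 1/8 s, in which the tool goes at most 0.0625 m and 0.188 rad, less where a joint would pass 70% of its speed; a pose out of reach is approached as far as the arm can. OPENING is the opening from 0.0 (shut) to 1.0 (fully open), set as the command begins (- or left out keeps the last). The fingers move at their own pace and stop on an object; the grip force is fixed at half the most. Time passes only in rows, so rows that do not move let the fingers close. It prints the time, the measured TCP pose, the force, the opening and the grip force at its end. Input that does not fit is refused with a message, and nothing moves.
- r.read_state(): the state, without advancing time (a new reading comes with each control period).
- camrig.capture(name): name is "scene" or "top" or "wrist"; returns a dict with "pixels" (420x560x3 uint8, blue, green, red), "mtx" (3x3 intrinsics, pixels), "k1" (the pictures are not rectified: a ray, as slopes to the right and down, at radius r is drawn at 1 + k1 r^2 times it, then the intrinsics apply), "position" and "attitude" of the camera in the world. Camera axes: x right, y up, looking along -z (the intrinsics and any distortion apply to the point x, -y, -z); pixel columns grow to the right and rows downward; lengths in m; the calibration is good to about 2 mm. A picture is of the moment at which its call begins. There is no depth.
- sign_off(): hands the job in; it is judged then, once.
The state is a dict: "time": time; "joint_pos": joint angles; "joint_velocities": joint speeds; "joint_efforts": joint torques, N m; "eef_pos": TCP position; "tool_rot": TCP orientation; "contact_force": force on the tool from outside, world axes, zero at the start; "moment": the same for the moment, N m; "opening": opening from 0.0 (shut) to 1.0 (fully open); "gripper_force": force on a finger pad.
Only numpy, scipy, OpenCV 4.12 (cv2) and the standard library are available. Lean on these libraries where they do the work, as an engineer would, in place of code of your own. Each camera call takes 0.05 s, during which the arm holds its last target. There are 200 camera calls.

## Working session

There is one attempt and no reset: what is moved stays moved. The work goes in short steps, Python scripts to look and compute and a shell command to move; the robot and the scene stay as the last step left them, time stands still between calls to the robot, and variables do not carry over. Pictures are saved under pics/ and viewed, at most 10 in all, crops included, and the job is handed in when it is done.

```bash
ls; mkdir -p pics
cat > h.py <<'E'
import numpy as np,cv2
from workcell import r, camrig, sign_off
from scipy.spatial.transform import Rotation as R
def quat(q): return R.from_quat([q[1],q[2],q[3],q[0]])
def camR(c):
    a=np.array(c["attitude"],float)
    return a if a.shape==(3,3) else quat(a).as_matrix()
def ray(c,u,v):
    m=np.array(c["mtx"]);x=np.array([(u-m[0,2])/m[0,0],(v-m[1,2])/m[1,1]]);s=x.copy()
    for _ in range(20): s=x/(1+c["k1"]*(s@s))
    return np.array(c["position"]),camR(c)@np.array([s[0],-s[1],-1])
def hit(c,u,v,z):
    p,d=ray(c,u,v);return p+d*(z-p[2])/d[2]
def proj(c,P):
    q=camR(c).T@(np.array(P)-np.array(c["position"]));s=np.array([q[0],-q[1]])/-q[2]
    s=s*(1+c["k1"]*(s@s));m=np.array(c["mtx"]);return np.array([m[0,0]*s[0]+m[0,2],m[1,1]*s[1]+m[1,2]])
def meta(c): return {k:c[k] for k in c if k!="pixels"}
def totool(d):
    return quat(r.read_state()["tool_rot"]).inv().apply(d)
E
python3 - <<'E'
from h import *
import pickle
for n in("scene","top"):
    c=camrig.capture(n);cv2.imwrite(f"pics/{n}0.png",c["pixels"]);print(n,meta(c));pickle.dump(c,open(n+"0.pkl","wb"))
s=r.read_state();print(s);print(quat(s["tool_rot"]).as_matrix().round(3))
E
```

```text
drive.py
pics
workcell.py
scene {'mtx': array([[496.72518287,   0.        , 281.98841807],
       [  0.        , 496.72518287, 213.77246705],
       [  0.        ,   0.        ,   1.        ]]), 'k1': 0.01855041186776947, 'position': array([-0.10832676, -0.57545243,  1.0630638 ]), 'attitude': array([ 0.83887081,  0.34371255, -0.15410133, -0.39295067])}
top {'mtx': array([[430.65855431,   0.        , 273.7681388 ],
       [  0.        , 430.65855431, 207.37406659],
       [  0.        ,   0.        ,   1.        ]]), 'k1': -0.01699533166002102, 'position': array([0.49439638, 0.00973736, 1.07060886]), 'attitude': array([ 0.71109299,  0.03749051, -0.02626494, -0.70160628])}
{'time': 0.1, 'joint_pos': array([-1.47752831,  0.42668206,  0.07389188,  1.60656468, -0.03411031,
        1.11079581, -0.0671483 ]), 'joint_velocities': array([-0.00088832, -0.00207023,  0.00129676, -0.00202955,  0.0002881 ,
       -0.0006877 ,  0.00178456]), 'joint_efforts': array([ 8.15238658e-03, -9.51537967e+01,  3.77194092e+00, -4.64404500e+01,
        1.97412207e-02,  6.54831427e-03,  1.47457393e-05]), 'eef_pos': array([0.16221416, 0.65479307, 0.20216383]), 'tool_rot': array([-2.63441454e-05,  1.21145973e-01,  9.92634525e-01, -5.94073006e-04]), 'contact_force': array([ 0.18070926,  0.56898411, -0.54536264]), 'moment': array([-0.01232924, -0.024085  , -0.03228738]), 'gripper_force': 0.0, 'opening': 1.002638379243199}
[[-0.971  0.241 -0.   ]
 [ 0.241  0.971 -0.001]
 [-0.    -0.001 -1.   ]]
```

View pics/top0.png

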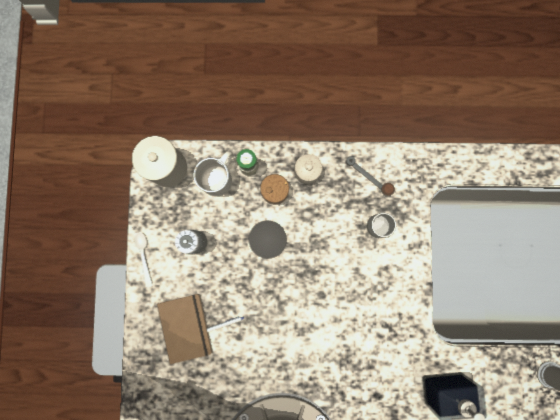

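View pics/scene0.png

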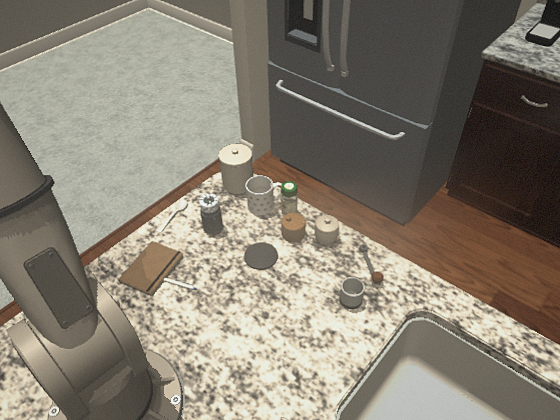

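The top view shows the coaster at about (268,239), the cup at (382,225) on the right, and the grinder at (189,241) on the left. The mug is at (213,177), the canister at (155,158) and the crank runs from (350,160) to (388,188). The scene view agrees: coaster (261,256), cup (352,292), grinder (211,213). Next I'll enlarge the crops.

Run:
```python
from h import *
import pickle
t=pickle.load(open("top0.pkl","rb"));s=pickle.load(open("scene0.pkl","rb"))
def crop(c,u,v,w=50): return cv2.resize(c["pixels"][v-w//2:v+w//2,u-w//2:u+w//2],(260,260),interpolation=cv2.INTER_CUBIC)
# rows: top [grinder, coaster, cup], scene
a=np.hstack([crop(t,190,241,52),crop(t,268,239,52),crop(t,382,225,52)])
b=np.hstack([crop(s,211,213,52),crop(s,261,256,52),crop(s,352,292,52)])
cv2.imwrite("pics/crop0.png",np.vstack([a,b]))
print("coaster",hit(t,268,239,.006),hit(s,261,256,.006));print("cup",hit(t,382,225,.062),hit(s,352,284,.062));print("grinder",hit(t,189,241,.0),hit(t,189,241,.115))
```

```text
coaster [0.51206534 0.04046127 0.006     ] [0.51147029 0.03721608 0.006     ]
cup [ 0.5473829  -0.22709665  0.062     ] [ 0.55519706 -0.22782825  0.062     ]
grinder [0.50442369 0.23718303 0.        ] [0.5033466  0.21275184 0.115     ]
```

View pics/crop0.png

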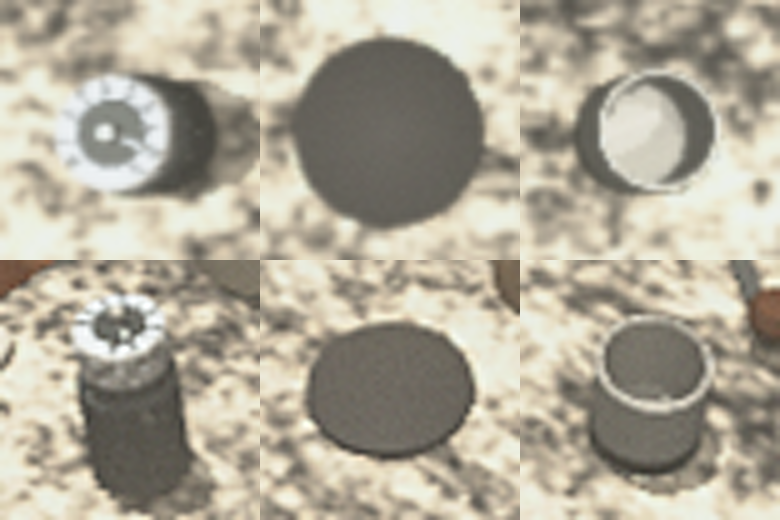

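Crop readings, converted to full pixels, for the top view: ring-top centre (186.4,241.0), coaster (267.4,239.0), cup rim (383.0,224.8). For the scene view: ring (208.2,199.8), coaster (260.8,255.2), cup rim (352.4,286.0). The index line points right and slightly down in the top view.

```bash
python3 - <<'E'
from h import *
import pickle
t=pickle.load(open("top0.pkl","rb"));s=pickle.load(open("scene0.pkl","rb"))
for n,a,b,z in[("coaster",(267.4,239),(260.8,255.2),.006),("cup",(383,224.8),(352.4,286),.062),("ring",(186.4,241),(208.2,199.8),.115)]:
    print(n,hit(t,*a,z).round(4),hit(s,*b,z).round(4))
print("mug",hit(t,213,177,.09),"can",hit(t,155,158,.13),"brown",hit(t,275,189,.05),"crank",hit(t,388,188,.03))
E
python3 drive.py '[[-0.34, -0.178, -0.05, 0], [-0.34, -0.178, -0.05, 0], [-0.34, -0.178, -0.05, 0], [-0.34, -0.178, -0.05, 0], [-0.34, -0.178, -0.05, 0], [-0.34, -0.178, -0.05, 0], [-0.34, -0.178, -0.05, 0]]'
```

```text
refused: ROWS must be one flat list, 4 numbers to a row, no inner brackets. Nothing was moved.
```

Nothing moved. I misread the format; it is one flat list, 4 numbers to a row, no inner brackets. Resending.

```bash
python3 drive.py '[-0.34, -0.178, -0.05, 0, -0.34, -0.178, -0.05, 0, -0.34, -0.178, -0.05, 0, -0.34, -0.178, -0.05, 0, -0.34, -0.178, -0.05, 0, -0.34, -0.178, -0.05, 0, -0.34, -0.178, -0.05, 0]'
python3 - <<'E'
from h import *
d=np.array([.549,-.231,.22])-r.read_state()["eef_pos"];print(d,totool(d))
E
```

```text
time: 0.98
eef_pos: [0.453, 0.3968, 0.2534]
tool_rot: [0.001, 0.124, 0.992, -0.0]
contact_force: [-0.9, 0.9, -0.1]
opening: 1.0
gripper_force: 0.0
[ 0.0959873  -0.62784179 -0.03336106] [-0.247723   -0.58480869  0.03382231]
```

```bash
python3 drive.py '[-0.247, -0.585, 0.03, -0.243, -0.247, -0.585, 0.03, -0.243, -0.247, -0.585, 0.03, -0.243, -0.247, -0.585, 0.03, -0.243, -0.247, -0.585, 0.03, -0.243, -0.247, -0.585, 0.03, -0.243, -0.247, -0.585, 0.03, -0.243, -0.247, -0.585, 0.03, -0.243, -0.247, -0.585, 0.03, -0.243, -0.247, -0.585, 0.03, -0.243, -0.247, -0.585, 0.03, -0.243, -0.247, -0.585, 0.03, -0.243]'
python3 - <<'E'
from h import *
s=r.read_state();print(s["joint_pos"],s["eef_pos"],quat(s["tool_rot"]).as_matrix().round(3))
import pickle
c=camrig.capture("wrist");cv2.imwrite("pics/w1.png",c["pixels"]);print(meta(c));pickle.dump(c,open("w1.pkl","wb"))
E
```

```text
time: 2.48
eef_pos: [0.5485, -0.2264, 0.2222]
tool_rot: [-0.001, 0.0, 1.0, 0.0]
contact_force: [0.2, 0.2, -0.3]
opening: 1.002
gripper_force: 0.0
[-0.18269251  0.3087794   0.58151913  1.79780532 -0.18885624  1.09179635
  2.03514136] [ 0.54846402 -0.22640822  0.22223143] [[-1.     0.001 -0.001]
 [ 0.001  1.     0.   ]
 [ 0.001  0.    -1.   ]]
{'mtx': array([[324.13587484,   0.        , 277.78841186],
       [  0.        , 324.13587484, 213.56362904],
       [  0.        ,   0.        ,   1.        ]]), 'k1': -0.04529569731673897, 'position': array([ 0.47032333, -0.22737602,  0.39314623]), 'attitude': array([ 0.69948554, -0.10764177, -0.10687981,  0.69836232])}
```

View pics/w1.png

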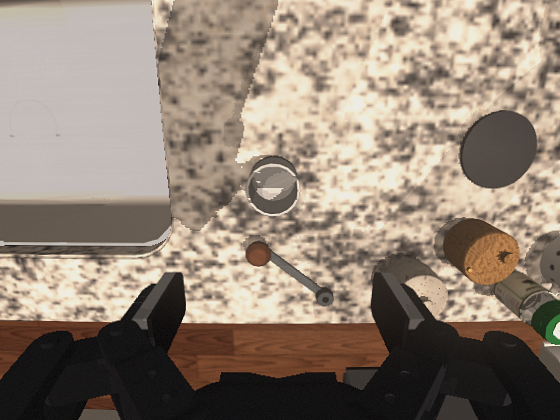

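The wrist view has the cup rim centred at about (273,190) and the coaster at (499,149).

Run:
```python
from h import *
import pickle
c=pickle.load(open("w1.pkl","rb"))
print(hit(c,273,190,.062),hit(c,499,149,.006))
g=c["pixels"]
m=(g.max(2)<95).astype(np.uint8);m[:, :440]=0;m[210:]=0
n,l,st,ce=cv2.connectedComponentsWithStats(m);i=1+st[1:,4].argmax();print(st[i],ce[i],hit(c,*ce[i],.006))
# predicted rim outline for hypotheses
for P in[(.549,-.231)]:
    print([proj(c,(P[0]+.029*np.cos(a),P[1]+.029*np.sin(a),.062)).round(1) for a in(0,np.pi/2,np.pi,-np.pi/2)])
cv2.imwrite("pics/w1c.png",cv2.resize(g[140:230,220:330],None,fx=6,fy=6,interpolation=cv2.INTER_CUBIC))
```

```text
[ 0.54853873 -0.23279922  0.062     ] [0.51086905 0.03875638 0.006     ]
[ 460  110   82   78 4666] [497.86840977 148.84783541] [0.51070404 0.0372982  0.006     ]
[array([274.8, 216.8]), array([302.4, 190.4]), array([274.6, 162.8]), array([247.1, 190.5])]
```

View pics/w1c.png

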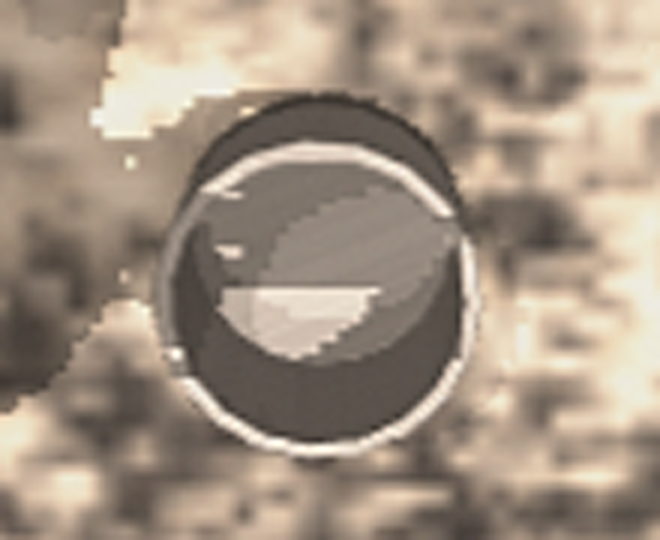

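```bash
python3 drive.py '[0, -0.005, 0.06, 0, 0, -0.005, 0.11, 0, 0, -0.005, 0.12, 0, 0, -0.005, 0.12, 0]'
python3 - <<'E'
from h import *
print(totool(np.array([.549,-.2315,.022])-r.read_state()["eef_pos"]))
E
```

```text
time: 3.02
eef_pos: [0.5491, -0.2307, 0.1037]
tool_rot: [0.0, -0.001, 1.0, 0.0]
contact_force: [0.3, -0.4, 1.1]
opening: 0.999
gripper_force: 0.0
[ 0.00015141 -0.00084406  0.0816515 ]
```

```bash
python3 drive.py '[0, -0.001, 0.05, 0, 0, -0.001, 0.078, 0, 0, -0.001, 0.081, 0, 0, -0.001, 0.081, 0]'
python3 drive.py '[0, 0, 0, 0, 0, 0, 0, 0, 0, 0, 0, 0, 0, 0, 0, 0, 0, 0, 0, 0, 0, 0, 0, 0]' 0.0
python3 drive.py '[0, 0, -0.01, 0, 0, 0, -0.04, 0, 0, 0, -0.08, 0, 0, 0, -0.08, 0]'
python3 - <<'E'
from h import *
print(totool(np.array([.512,.04,.2])-r.read_state()["eef_pos"]))
c=camrig.capture("wrist");cv2.imwrite("pics/w2.png",c["pixels"])
E
```

```text
time: 3.52
eef_pos: [0.5499, -0.2329, 0.0238]
tool_rot: [0.001, -0.0, 1.0, -0.0]
contact_force: [0.5, -0.6, 1.3]
opening: 1.001
gripper_force: 0.0
time: 4.28
eef_pos: [0.5498, -0.2326, 0.0238]
tool_rot: [0.001, -0.0, 1.0, 0.0]
contact_force: [-4.8, 4.5, 21.8]
opening: 0.633
gripper_force: 58.6
time: 4.78
eef_pos: [0.5502, -0.2333, 0.105]
tool_rot: [0.002, 0.0, 1.0, -0.0]
contact_force: [0.6, 0.5, -2.5]
opening: 0.634
gripper_force: 63.8
[ 0.03775284  0.27322994 -0.09547953]
```

View pics/w2.png

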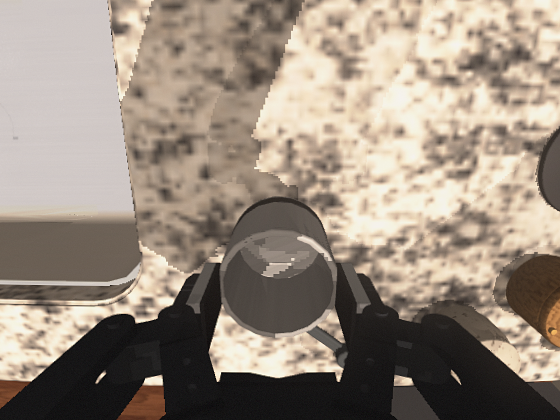

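The cup is held, with its rim centre at about (279,283) in the wrist picture.

```bash
python3 - <<'E'
from h import *
c=camrig.capture("wrist");print(hit(c,278.5,283,.143), r.read_state()["eef_pos"])
E
python3 drive.py '[0.009, 0.06, 0, 0, 0.017, 0.12, 0, 0, 0.026, 0.18, 0, 0, 0.034, 0.24, 0, 0, 0.038, 0.273, 0, 0, 0.038, 0.273, 0, 0, 0.038, 0.273, 0, 0]'
python3 - <<'E'
from h import *
s=r.read_state();print(s["joint_pos"],totool(np.array([.512,.04,.0305])-s["eef_pos"]))
c=camrig.capture("scene");t=camrig.capture("top")
import pickle;pickle.dump((c,t),open("b.pkl","wb"))
E
```

```text
[ 0.54540346 -0.23356651  0.143     ] [ 0.54862192 -0.23236416  0.102026  ]
time: 5.75
eef_pos: [0.5101, 0.0397, 0.1012]
tool_rot: [-0.001, 0.0, 1.0, -0.0]
contact_force: [-0.7, -0.3, -2.6]
opening: 0.63
gripper_force: 64.0
[-0.6282562   0.31387885  0.50581642  2.08663747 -0.21115131  0.7907588
  1.57717588] [-0.00199816  0.00035099  0.07069365]
```

```bash
python3 drive.py '[-0.003, 0, 0.03, 0, -0.003, 0, 0.055, 0, -0.003, 0, 0.065, 0, -0.003, 0, 0.069, 0, -0.003, 0, 0.07, 0, -0.003, 0, 0.07, 0]'
python3 - <<'E'
from h import *
s=r.read_state();print(s["eef_pos"],s["contact_force"])
E
```

```text
time: 6.6
eef_pos: [0.514, 0.0404, 0.0324]
tool_rot: [0.0, -0.0, 1.0, 0.0]
contact_force: [0.5, -0.2, -2.1]
opening: 0.628
gripper_force: 64.1
[0.5139825  0.04043165 0.03242576] [ 0.47589879 -0.18052842 -2.08699503]
```

```bash
python3 drive.py '[0, 0, 0.001, 0, 0, 0, 0.002, 0, 0, 0, 0.002, 0]'; python3 drive.py '[0, 0, 0.001, 0, 0, 0, 0.001, 0]'
```

```text
time: 6.98
eef_pos: [0.5141, 0.0407, 0.0306]
tool_rot: [0.001, -0.0, 1.0, 0.0]
contact_force: [-3.5, 0.5, 13.5]
opening: 0.633
gripper_force: 65.8
time: 7.22
eef_pos: [0.5143, 0.0408, 0.0303]
tool_rot: [0.001, -0.0, 1.0, 0.001]
contact_force: [-8.7, 1.4, 32.5]
opening: 0.631
gripper_force: 68.2
```

```bash
python3 drive.py '[0, 0, -0.001, 0, 0, 0, -0.001, 0]'; python3 drive.py '[0, 0, 0, 0, 0, 0, 0, 0, 0, 0, 0, 0, 0, 0, 0, 0, 0, 0, 0, 0]' 1.0; python3 drive.py '[0, 0, -0.02, 0, 0, 0, -0.07, 0, 0, 0, -0.13, 0, 0, 0, -0.19, 0, 0, 0, -0.2, 0, 0, 0, -0.2, 0]'
python3 - <<'E'
from h import *
import pickle
s=r.read_state();print(s["eef_pos"])
c=camrig.capture("wrist");t=camrig.capture("top");pickle.dump((c,t),open("c.pkl","wb"))
a=cv2.resize(c["pixels"],(400,300));b=cv2.resize(t["pixels"][200:275,220:320],(400,300),interpolation=cv2.INTER_CUBIC)
q=proj(c,(.512,.04,.06)).astype(int);print(q)
e=cv2.resize(c["pixels"][q[1]-38:q[1]+37,q[0]-50:q[0]+50],(800,600),interpolation=cv2.INTER_CUBIC)
cv2.imwrite("pics/c.png",e)
cv2.imwrite("pics/c_all.png",np.hstack([a,b]))
E
```

```text
time: 7.48
eef_pos: [0.5141, 0.0407, 0.0306]
tool_rot: [0.001, -0.0, 1.0, 0.0]
contact_force: [-1.8, 0.1, 11.9]
opening: 0.628
gripper_force: 65.8
time: 8.1
eef_pos: [0.5136, 0.0404, 0.0298]
tool_rot: [-0.0, -0.0, 1.0, -0.0]
contact_force: [-0.3, -0.0, -0.5]
opening: 1.001
gripper_force: 0.0
time: 8.85
eef_pos: [0.5137, 0.0406, 0.2301]
tool_rot: [0.0, -0.0, 1.0, 0.0]
contact_force: [0.0, 0.9, 0.1]
opening: 1.002
gripper_force: 0.0
[0.5136537  0.04061672 0.23009876]
[278 186]
```

View pics/c.png

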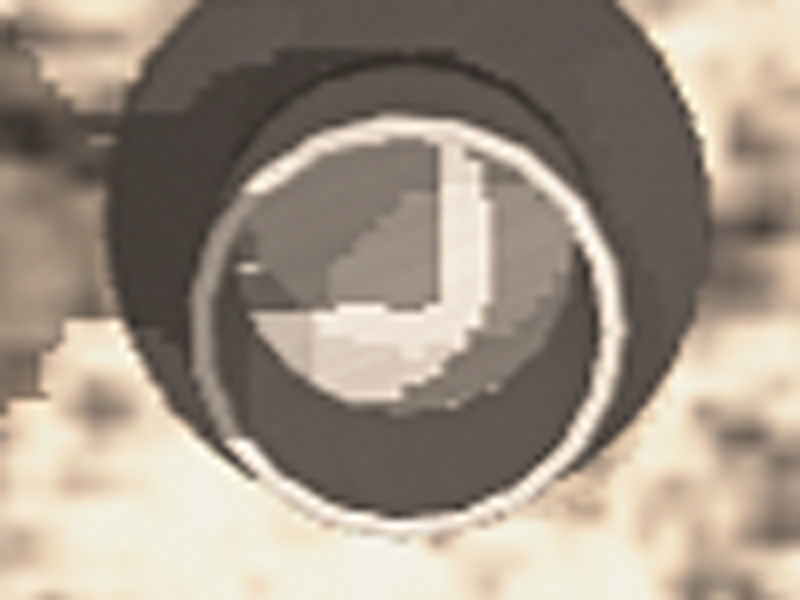

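The cup stands centred on the coaster: the rim is at (278.6,188.2) and the coaster's edges are symmetric about column 278.8. Next I'll work out the cup position and move over the grinder at the same height.

```bash
python3 - <<'E'
from h import *
import pickle
c,t=pickle.load(open("c.pkl","rb"))
e=r.read_state()["eef_pos"]
print("cup",hit(c,278.6,188.2,.068),e,"coaster y",hit(c,278.8,176,.006))
print(totool(np.array([.5035,.2185,.285])-e))
E
python3 drive.py '[0.01, 0.03, -0.05, 0, 0.01, 0.09, -0.055, 0, 0.01, 0.15, -0.055, 0, 0.01, 0.178, -0.055, 0, 0.01, 0.178, -0.055, 0, 0.01, 0.178, -0.055, 0]'
python3 - <<'E'
from h import *
import pickle
s=r.read_state();print(s["eef_pos"],s["joint_pos"])
c=camrig.capture("wrist");t=camrig.capture("top");pickle.dump((c,t),open("d.pkl","wb"))
q=proj(c,(.5035,.2185,.115)).astype(int);print(q)
e=cv2.resize(c["pixels"][q[1]-38:q[1]+37,q[0]-50:q[0]+50],(800,600),interpolation=cv2.INTER_CUBIC)
cv2.imwrite("pics/d.png",e)
E
```

```text
cup [0.51255914 0.0402175  0.068     ] [0.51283964 0.04037971 0.22858254] coaster y [0.51156756 0.04060428 0.006     ]
[ 0.0093934   0.17808997 -0.05650418]
time: 9.7
eef_pos: [0.5033, 0.2173, 0.2836]
tool_rot: [-0.001, 0.0, 1.0, -0.001]
contact_force: [0.6, -0.4, -0.8]
opening: 0.998
gripper_force: 0.0
[0.50334951 0.21732776 0.28361789] [-0.92194254  0.15528429  0.45158613  1.8106424  -0.07179518  1.19402008
  1.12157136]
[280 188]
```

View pics/d.png

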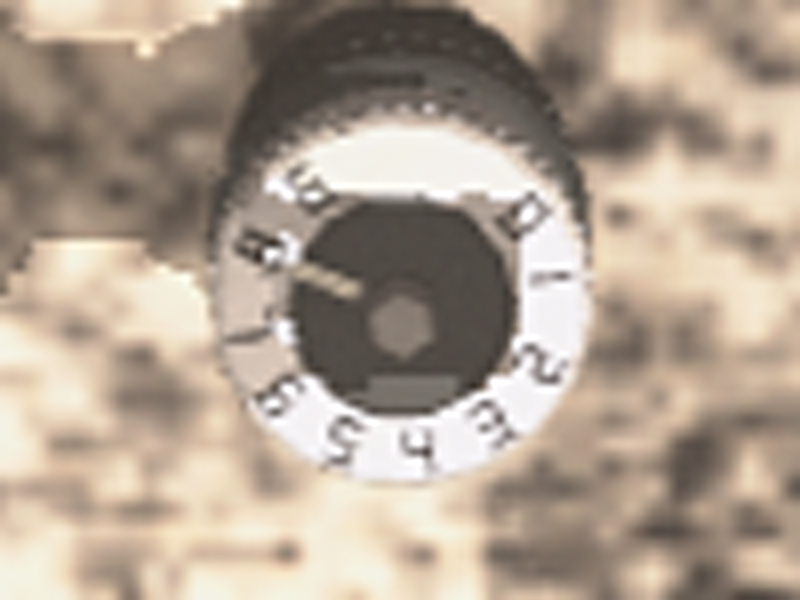

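Ring top edges in full pixels are left 256.4, right 303.3 and bottom 209.9. The index line is at 8, so the ring has to turn 120° clockwise from above, which is + about tool z. I'll check the grinder centre against those edges.

Run:
```python
from h import *
import pickle
from scipy.optimize import least_squares
c,t=pickle.load(open("d.pkl","rb"))
def ext(x,y,z=.115,rad=.026):
    q=np.array([proj(c,(x+rad*np.cos(a),y+rad*np.sin(a),z)) for a in np.linspace(0,2*np.pi,181)])
    return np.array([q[:,0].min(),q[:,0].max(),q[:,1].max()])
f=least_squares(lambda p:ext(*p)-[256.4,303.3,209.9],[.5035,.2185],diff_step=1e-3);print(f.x,f.fun)
d=f.x;s=r.read_state();print(totool(np.array([d[0],d[1],.075])-s["eef_pos"]),s["eef_pos"])
```

```text
[0.50166957 0.21783724] [-0.83879032  0.83828748  0.03918462]
[0.00175409 0.00093885 0.20927743] [0.5035814  0.21705323 0.28427668]
```

```bash
python3 drive.py '[0.001, 0.001, 0.06, 0, 0.001, 0.001, 0.12, 0, 0.001, 0.001, 0.17, 0, 0.001, 0.001, 0.2, 0, 0.001, 0.001, 0.21, 0, 0.001, 0.001, 0.215, 0, 0.001, 0.001, 0.215, 0]' 1.0
python3 drive.py '[0, 0, 0.005, 0, 0, 0, 0.01, 0, 0, 0, 0.01, 0]'
```

```text
time: 10.68
eef_pos: [0.5031, 0.2195, 0.0707]
tool_rot: [0.0, 0.0, 1.0, 0.0]
contact_force: [-1.3, 1.0, 1.1]
opening: 1.001
gripper_force: 0.0
time: 11.05
eef_pos: [0.5023, 0.2193, 0.0595]
tool_rot: [-0.0, -0.0, 1.0, -0.0]
contact_force: [0.8, 0.4, -0.1]
opening: 1.003
gripper_force: 0.0
```

```bash
python3 drive.py '[0, -0.001, 0.001, 0, 0, -0.001, 0.002, 0, 0, -0.001, 0.003, 0]';python3 drive.py '[0, 0, 0.001, 0, 0, 0, 0.002, 0, 0, 0, 0.002, 0]'; python3 drive.py '[0, 0, 0.001, 0, 0, 0, 0.002, 0, 0, 0, 0.002, 0]'
```

```text
time: 11.42
eef_pos: [0.5026, 0.2184, 0.0568]
tool_rot: [0.0, -0.0, 1.0, 0.0]
contact_force: [0.2, 1.0, 0.6]
opening: 1.002
gripper_force: 0.0
time: 11.8
eef_pos: [0.5025, 0.2184, 0.0547]
tool_rot: [-0.0, -0.0, 1.0, -0.0]
contact_force: [-0.6, -0.1, -1.1]
opening: 0.999
gripper_force: 0.0
time: 12.18
eef_pos: [0.5025, 0.2183, 0.0527]
tool_rot: [-0.0, -0.0, 1.0, -0.0]
contact_force: [-0.5, -0.5, 0.7]
opening: 1.001
gripper_force: 0.0
```

```bash
python3 drive.py '[0, 0, 0.001, 0, 0, 0, 0.0015, 0, 0, 0, 0.0015, 0]'; python3 drive.py '[0, 0, 0.001, 0, 0, 0, 0.0015, 0, 0, 0, 0.0015, 0]'
```

```text
time: 12.55
eef_pos: [0.5025, 0.2184, 0.0513]
tool_rot: [-0.0, -0.0, 1.0, -0.0]
contact_force: [-0.5, -0.3, 0.5]
opening: 1.002
gripper_force: 0.0
time: 12.92
eef_pos: [0.5025, 0.2184, 0.0497]
tool_rot: [-0.0, -0.0, 1.0, -0.0]
contact_force: [0.1, 0.1, -0.3]
opening: 1.004
gripper_force: 0.0
```

```bash
python3 drive.py '[0, 0, 0.001, 0, 0, 0, 0.002, 0, 0, 0, 0.002, 0]'; python3 drive.py '[0, 0, 0.001, 0, 0, 0, 0.002, 0, 0, 0, 0.003, 0, 0, 0, 0.003, 0]'
```

```text
time: 13.3
eef_pos: [0.5025, 0.2183, 0.0477]
tool_rot: [-0.0, -0.0, 1.0, -0.0]
contact_force: [0.4, 0.1, 0.9]
opening: 0.995
gripper_force: 0.0
time: 13.8
eef_pos: [0.5024, 0.2184, 0.0447]
tool_rot: [-0.0, -0.0, 1.0, -0.0]
contact_force: [0.2, 0.4, -0.0]
opening: 1.0
gripper_force: 0.0
```

```bash
python3 drive.py '[0, 0, 0, 0, 0, 0, 0, 0, 0, 0, 0, 0, 0, 0, 0, 0, 0, 0, 0, 0, 0, 0, 0, 0, 0, 0, 0, 0]' 0.0; python3 drive.py '[0, 0, -0.005, 0, 0, 0, -0.03, 0, 0, 0, -0.08, 0, 0, 0, -0.105, 0, 0, 0, -0.105, 0]'
python3 - <<'E'
from h import *
import pickle
s=r.read_state();print(s["eef_pos"],s["contact_force"])
c=camrig.capture("wrist");t=camrig.capture("top");sc=camrig.capture("scene");pickle.dump((c,t,sc),open("e.pkl","wb"))
cv2.imwrite("pics/e.png",np.hstack([cv2.resize(c["pixels"][180:420,140:420],(400,343)),cv2.resize(sc["pixels"][120:300,130:340],(400,343))]))
E
```

```text
time: 14.68
eef_pos: [0.5028, 0.2187, 0.0453]
tool_rot: [0.0, -0.0, 1.0, 0.0]
contact_force: [-2.5, 1.1, 7.3]
opening: 0.59
gripper_force: 66.0
time: 15.3
eef_pos: [0.5031, 0.2188, 0.1511]
tool_rot: [0.001, -0.0, 1.0, 0.001]
contact_force: [1.1, 0.5, -8.4]
opening: 0.593
gripper_force: 69.8
[0.50307031 0.21876839 0.15106682] [ 1.14427723  0.5045678  -8.38287452]
```

View pics/e.png

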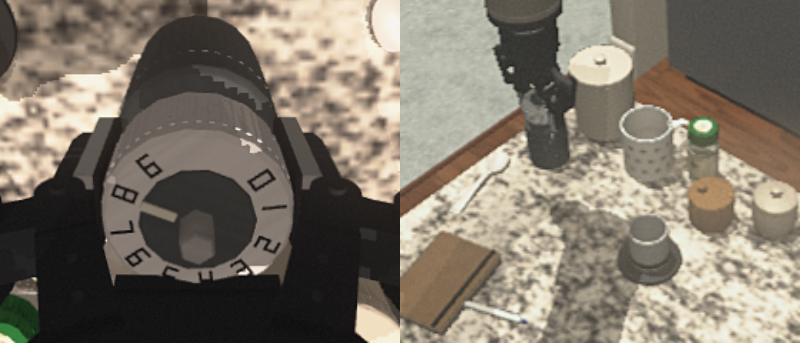

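The grinder is held and upright. The cup is standing on the coaster in the scene view. I'll compare the expected projections of the ring with what the picture shows, to get the grinder's offset in the hand.

Run:
```python
from h import *
import pickle
c,t,sc=pickle.load(open("e.pkl","rb"))
z0=.1511-.0453
for x in(.501,.5031,.505):
    k=lambda P:((proj(c,P)-[140,180])*1.4286).round(0)
    ring=np.array([k((x+.026*np.cos(a),.2188+.026*np.sin(a),z0+.115)) for a in np.linspace(0,6.283,73)])
    body=np.array([k((x+.029*np.cos(a),.2188+.029*np.sin(a),z0+.005)) for a in np.linspace(0,6.283,73)])
    print(x,"ring L,R,top",ring[:,0].min(),ring[:,0].max(),ring[:,1].min(),ring[:,1].max(),"body bottom top-edge",body[:,1].min(),"tip",k((x,.2188,z0+.127)))
for nm,cam,p in(("top",t,(267.4,0)),):pass
b=[cv2.resize(cam["pixels"][v-25:v+25,u-30:u+30],(480,400),interpolation=cv2.INTER_CUBIC) for cam,(u,v) in((t,(268,239)),)]
cv2.imwrite("pics/f.png",b[0])
# image-code: rim of cup in top view
print("top rim expected px",proj(t,(.5126,.0404,.068)),"scene",proj(sc,(.5126,.0404,.068)))
```

```text
0.501 ring L,R,top 102.0 302.0 121.0 290.0 body bottom top-edge 8.0 tip [203. 244.]
0.5031 ring L,R,top 102.0 302.0 129.0 295.0 body bottom top-edge 13.0 tip [203. 251.]
0.505 ring L,R,top 103.0 301.0 136.0 301.0 body bottom top-edge 17.0 tip [203. 258.]
top rim expected px [267.26691147 238.31514544] scene [259.41646875 240.30820781]
```

View pics/f.png

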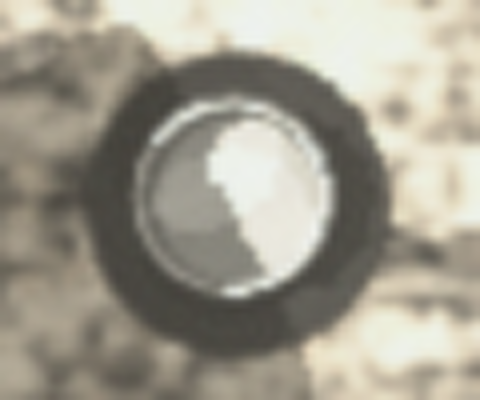

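```bash
python3 drive.py '[-0.002, -0.03, 0, 0, -0.005, -0.08, 0, 0, -0.008, -0.13, 0, 0, -0.01, -0.165, 0, 0, -0.01, -0.178, 0, 0, -0.01, -0.178, 0.01, 0, -0.01, -0.178, 0.02, 0, -0.01, -0.178, 0.02, 0]'
cat >> h.py <<'E'
def avg(n=6):
    e=[]
    for _ in range(n): camrig.capture("top");e.append(r.read_state()["eef_pos"])
    return np.mean(e,0),np.std(e,0)
E
python3 - <<'E'
from h import *
import pickle
m,sd=avg();print(m,sd);print(totool(np.array([.513,.0406,.1135])-m))
c=camrig.capture("wrist");t=camrig.capture("scene");pickle.dump((c,t),open("g.pkl","wb"))
q=proj(t,(.513,.0406,.08)).astype(int)
cv2.imwrite("pics/g.png",np.hstack([cv2.resize(c["pixels"][150:300,200:360],(400,375),interpolation=cv2.INTER_CUBIC),cv2.resize(t["pixels"][q[1]-50:q[1]+40,q[0]-48:q[0]+48],(400,375),interpolation=cv2.INTER_CUBIC)]))
E
```

```text
time: 16.45
eef_pos: [0.5117, 0.0413, 0.1285]
tool_rot: [-0.001, -0.001, 1.0, -0.0]
contact_force: [0.1, -0.1, -7.6]
opening: 0.59
gripper_force: 70.2
[0.51255059 0.04088194 0.12973407] [0.00021424 0.00017804 0.0003468 ]
[-0.00044302 -0.00028496  0.01623419]
```

View pics/g.png

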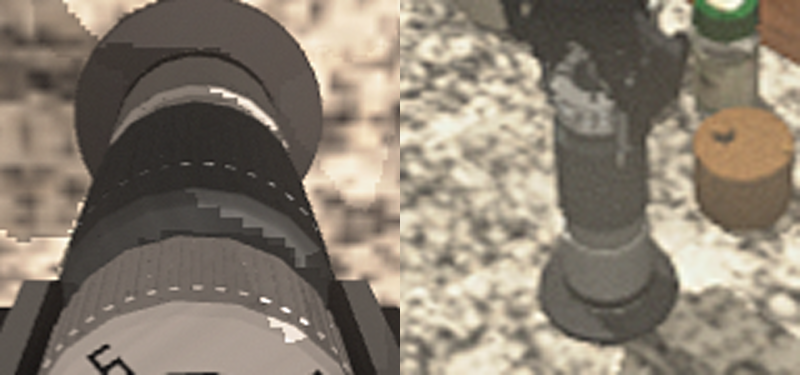

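Grinder body and cup line up, both near crop column 200 in the wrist view and within a pixel in the scene view. Lowering now.

```bash
python3 drive.py '[0, 0, 0.006, 0, 0, 0, 0.012, 0, 0, 0, 0.015, 0, 0, 0, 0.015, 0]'; python3 drive.py '[0, 0, 0.001, 0, 0, 0, 0.002, 0, 0, 0, 0.002, 0]';  python3 drive.py '[0, 0, 0.001, 0, 0, 0, 0.0015, 0, 0, 0, 0.0015, 0]'
```

```text
time: 17.35
eef_pos: [0.5124, 0.0403, 0.1145]
tool_rot: [-0.0, -0.0, 1.0, -0.0]
contact_force: [0.0, 0.0, -7.3]
opening: 0.591
gripper_force: 70.3
time: 17.73
eef_pos: [0.5125, 0.0404, 0.1128]
tool_rot: [-0.0, -0.0, 1.0, -0.0]
contact_force: [-0.1, 0.5, -7.2]
opening: 0.589
gripper_force: 70.3
time: 18.1
eef_pos: [0.5125, 0.0404, 0.1113]
tool_rot: [-0.0, -0.0, 1.0, -0.0]
contact_force: [0.1, -0.5, -7.3]
opening: 0.591
gripper_force: 70.3
```

Below .1133 with no contact, so the lip is inside the mouth.

```bash
python3 drive.py '[0, 0, 0.001, 0, 0, 0, 0.0015, 0, 0, 0, 0.0015, 0]'; python3 drive.py '[0, 0, 0.0005, 0, 0, 0, 0.001, 0, 0, 0, 0.001, 0]'
```

```text
time: 18.48
eef_pos: [0.5125, 0.0403, 0.1098]
tool_rot: [-0.0, -0.0, 1.0, -0.0]
contact_force: [-0.3, 0.3, -8.5]
opening: 0.592
gripper_force: 70.3
time: 18.85
eef_pos: [0.5127, 0.0404, 0.1089]
tool_rot: [0.0, -0.0, 1.0, 0.0]
contact_force: [-0.5, 0.0, -4.2]
opening: 0.588
gripper_force: 70.8
```

```bash
python3 drive.py '[0, 0, 0.0005, 0, 0, 0, 0.0005, 0]'
```

```text
time: 19.1
eef_pos: [0.513, 0.0404, 0.1088]
tool_rot: [0.0, -0.0, 1.0, 0.0]
contact_force: [-2.1, -1.2, 5.0]
opening: 0.594
gripper_force: 72.8
```

```bash
python3 drive.py '[0, 0, 0, 0, 0, 0, 0, 0, 0, 0, 0, 0, 0, 0, 0, 0, 0, 0, 0, 0]' 1.0; python3 drive.py '[0, 0, -0.02, 0, 0, 0, -0.04, 0, 0, 0, -0.042, 0, 0, 0, -0.042, 0]'
python3 - <<'E'
from h import *
import pickle
m,sd=avg(4);print(m,r.read_state()["joint_pos"])
c=camrig.capture("wrist");sc=camrig.capture("scene");t=camrig.capture("top");pickle.dump((c,sc,t),open("i.pkl","wb"))
cv2.imwrite("pics/i.png",np.hstack([cv2.resize(c["pixels"][120:420,140:420],(400,428)),cv2.resize(sc["pixels"][170:275,210:308],(400,428),interpolation=cv2.INTER_CUBIC)]))
for x in(.510,.513,.516):
    k=lambda P:((proj(c,P)-[140,120])*1.4286).round(0)
    ring=np.array([k((x+.026*np.cos(a),.0404+.026*np.sin(a),.063+.115)) for a in np.linspace(0,6.283,73)])
    print(x,ring.min(0),ring.max(0),"tip",k((x,.0404,.19)))
E
```

```text
time: 19.73
eef_pos: [0.5125, 0.0404, 0.1083]
tool_rot: [-0.0, -0.0, 1.0, -0.0]
contact_force: [-0.7, -0.1, 0.1]
opening: 1.001
gripper_force: 0.0
time: 20.23
eef_pos: [0.5124, 0.0405, 0.15]
tool_rot: [-0.0, -0.0, 1.0, 0.0]
contact_force: [-1.0, 0.1, -0.3]
opening: 1.0
gripper_force: 0.0
[0.51215637 0.04034333 0.14967182] [-0.65022786  0.24231541  0.5202152   2.0412842  -0.15302473  0.89581984
  1.52438657]
0.51 [125. 149.] [276. 284.] tip [201. 238.]
0.513 [125. 157.] [276. 291.] tip [201. 246.]
0.516 [126. 166.] [275. 298.] tip [201. 254.]
```

View pics/i.png

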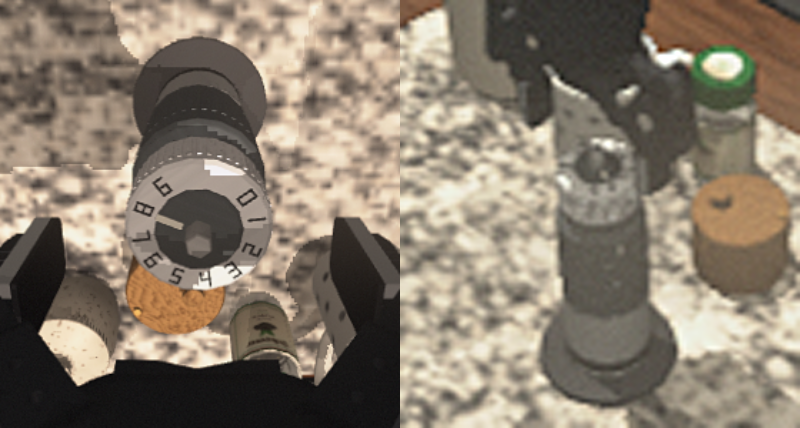

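The grinder is seated upright on the cup. The ring's lower edge at row 291 gives x = 0.513. The index line runs from (183,228) to (158,215), the 8 is at (145,208), the 4 at (205,282), and the spindle tip at (198,240). I'll convert these to angles.

Run:
```python
from h import *
import pickle
c,sc,t=pickle.load(open("i.pkl","rb"))
def W(p,z): return hit(c,140+p[0]/1.4286,120+p[1]/1.4286,z)[:2]
# ring centre from number positions opposite/circle fit
nums={9:(163,187),8:(145,209),7:(141,238),6:(153,263),5:(176,279),4:(206,282),3:(234,271),2:(252,248),1:(259,221),0:(246,197)}
P={n:W(p,.178) for n,p in nums.items()}
A=np.array([[2*p[0],2*p[1],1] for p in P.values()]);b=np.array([p@p for p in P.values()])
s=np.linalg.lstsq(A,b,rcond=None)[0];ctr=s[:2];print("ctr",ctr,"r",np.sqrt(s[2]+ctr@ctr))
ang={n:np.degrees(np.arctan2(*(p-ctr)[::-1]))%360 for n,p in P.items()};print({n:round(a) for n,a in ang.items()})
a0=np.mean([(ang[n]+30*n-ang[9]+180-270)%360-180 for n in ang])+ang[9]+270
print("angle of 0 est",a0%360)
for z in(.182,.186):
    a,b_=W((183,228),z),W((158,215),z);d=b_-a;th=np.degrees(np.arctan2(d[1],d[0]));th2=np.degrees(np.arctan2(*(b_-ctr)[::-1]))
    print(z,"index",th%360,th2%360,"setting",((a0-th)%360)/30,((a0-th2)%360)/30)
```

```text
ctr [0.51443425 0.03978586] r 0.020544087080748747
{9: 216, 8: 245, 7: 277, 6: 308, 5: 337, 4: 7, 3: 38, 2: 71, 1: 101, 0: 129}
angle of 0 est 127.90051716279163
0.182 index 239.58105656711717 238.12632689339125 setting 8.277315353189147 8.325806342313346
0.186 index 239.58105656711746 231.45073240904995 setting 8.27731535318914 8.548326158458057
```

```bash
python3 drive.py '[-0.001, 0, 0, 0, -0.001, 0, 0, 0, -0.001, 0, 0, 0, -0.001, 0, 0, 0, -0.001, 0, 0, 0, -0.001, 0, 0, 0, -0.001, 0, 0, 0]' 0.0; python3 drive.py '[0, 0, 0, 0.1, 0, 0, 0, 0.2, 0, 0, 0, 0.3, 0, 0, 0, 0.4, 0, 0, 0, 0.5, 0, 0, 0, 0.5]'
python3 -c "
from h import *
s=r.read_state();print(s['joint_pos'],s['moment'])"
```

```text
time: 21.45
eef_pos: [0.5154, 0.0408, 0.1524]
tool_rot: [0.002, -0.0, 1.0, 0.001]
contact_force: [-5.4, 0.2, 30.5]
opening: 0.063
gripper_force: 64.1
time: 22.2
eef_pos: [0.5159, 0.041, 0.1523]
tool_rot: [0.002, 0.248, 0.969, 0.001]
contact_force: [-0.6, 2.4, 25.8]
opening: 0.059
gripper_force: 69.0
[-0.72763629  0.25283007  0.61535168  2.0390819  -0.1868547   0.89837041
  1.05898542] [0.21428683 0.08643973 0.30125181]
```

The opening of 0.06 means the fingers did not stop on the ring. I'll check numerically what changed since the last pictures, and take no more views because my picture budget is used up.

Run:
```python
from h import *
import pickle
c0,s0,t0=pickle.load(open("i.pkl","rb"))
s=camrig.capture("scene");t=camrig.capture("top");c=camrig.capture("wrist");pickle.dump((c,s,t),open("j.pkl","wb"))
for z in(.01,.03,.05,.08,.1,.12,.135,.15,.165,.18):
    for nm,a,b in(("scene",s0,s),):
        u,v=proj(b,(.513,.0404,z)).astype(int)
        print(z,nm,(u,v),np.abs(a["pixels"][v-2:v+3,u-6:u+7].astype(int)-b["pixels"][v-2:v+3,u-6:u+7]).mean().round(1),b["pixels"][v-2:v+3,u-6:u+7].mean((0,1)).round(0))
d=np.abs(s0["pixels"].astype(int)-s["pixels"]).max(2)>40
n,l,st,ce=cv2.connectedComponentsWithStats(d.astype(np.uint8));print([x.tolist() for x in st[1:] if x[4]>30])
st=r.read_state();print(st["eef_pos"],st["opening"],st["gripper_force"],st["contact_force"])
```

```text
0.01 scene (np.int64(260), np.int64(254)) 2.6 [104. 114. 118.]
0.03 scene (np.int64(260), np.int64(249)) 4.2 [103. 113. 118.]
0.05 scene (np.int64(259), np.int64(244)) 4.3 [81. 90. 94.]
0.08 scene (np.int64(259), np.int64(237)) 4.5 [83. 92. 97.]
0.1 scene (np.int64(258), np.int64(232)) 6.0 [84. 94. 99.]
0.12 scene (np.int64(258), np.int64(226)) 6.8 [ 90. 100. 104.]
0.135 scene (np.int64(258), np.int64(222)) 10.6 [122. 133. 138.]
0.15 scene (np.int64(258), np.int64(218)) 15.2 [131. 142. 147.]
0.165 scene (np.int64(257), np.int64(214)) 24.1 [120. 131. 135.]
0.18 scene (np.int64(257), np.int64(210)) 27.7 [101. 110. 113.]
[[63, 0, 7, 26, 72], [153, 10, 18, 40, 130], [145, 14, 16, 37, 118], [20, 48, 21, 5, 42], [241, 60, 35, 27, 120], [72, 74, 37, 115, 542], [120, 88, 109, 26, 185], [232, 154, 7, 13, 35], [231, 166, 17, 36, 313], [262, 175, 20, 38, 317], [100, 191, 7, 49, 127], [248, 190, 17, 21, 119], [248, 205, 7, 9, 31], [62, 215, 16, 8, 36], [15, 223, 42, 5, 61], [9, 233, 6, 28, 37], [105, 251, 3, 20, 45], [106, 272, 21, 24, 95], [55, 278, 20, 50, 85], [28, 302, 13, 34, 45], [200, 304, 51, 67, 223], [24, 309, 5, 66, 107], [133, 308, 11, 48, 80], [95, 322, 19, 57, 307], [214, 323, 74, 97, 430], [28, 331, 19, 43, 105], [164, 360, 31, 18, 115], [16, 385, 15, 14, 33], [33, 401, 24, 7, 76]]
[0.51590954 0.04104517 0.15234718] 0.05793707937668892 68.85235717098112 [-0.06863308  1.25618139 26.05143811]
```

Run:
```python
from h import *
import pickle
c=pickle.load(open("w1.pkl","rb"))
print("w1 seen inner tip corners about (182,275),(373,275)")
for dz in(0,.013,.02,.03,.04):
    print(dz,[proj(c,(.5485+a,-.2264+s*.0425,.2222+dz)).round(0).tolist() for a in(-.011,.011) for s in(-1,1)])
c,s,t=pickle.load(open("j.pkl","rb"))
st=r.read_state()
for dz in(0,.013,.026): print("now",dz,proj(c,(.5159,.041,.1523+dz)).round(0))
```

```text
w1 seen inner tip corners about (182,275),(373,275)
0 [[205.0, 236.0], [355.0, 236.0], [208.0, 271.0], [352.0, 271.0]]
0.013 [[200.0, 245.0], [360.0, 245.0], [203.0, 282.0], [357.0, 282.0]]
0.02 [[197.0, 251.0], [364.0, 250.0], [200.0, 289.0], [360.0, 289.0]]
0.03 [[192.0, 259.0], [369.0, 259.0], [195.0, 299.0], [365.0, 299.0]]
0.04 [[186.0, 269.0], [375.0, 269.0], [190.0, 311.0], [371.0, 311.0]]
now 0 [281. 253.]
now 0.013 [281. 263.]
now 0.026 [281. 275.]
```

Cause: projecting the fingertips into the wrist picture shows they stand about 40 mm behind the reported TCP when open and about 26 mm when shut. The fingers therefore shut on the spindle above the ring, and the grinder still stands. I'll release, back off and measure numerically.

```bash
python3 drive.py '[0, 0, -0.002, 0, 0, 0, -0.002, 0]'; python3 drive.py '[0, 0, 0, 0, 0, 0, 0, 0, 0, 0, 0, 0, 0, 0, 0, 0, 0, 0, 0, 0, 0, 0, 0, 0]' 1.0; python3 drive.py '[0, 0, -0.03, -0.25, 0, 0, -0.08, -0.5, 0, 0, -0.08, -0.5, 0, 0, -0.08, -0.5, 0, 0, -0.08, -0.5]'
cat > ringm.py <<'E'
from h import *
import pickle
from scipy.optimize import minimize
def unwrap(c,ctr,z,rad,n=360):
    a=np.radians(np.arange(n));q=np.array([proj(c,(ctr[0]+rad*np.cos(t),ctr[1]+rad*np.sin(t),z)) for t in a]).astype(np.float32)
    g=cv2.cvtColor(c["pixels"],cv2.COLOR_BGR2GRAY)
    return cv2.remap(g,q[:,:1],q[:,1:],cv2.INTER_LINEAR)[:,0].astype(float)
def measure(c,ctr,zr=.178,zc=.182):
    ring=np.mean([unwrap(c,ctr,zr,k) for k in(.019,.0205,.022)],0)
    cap=np.mean([unwrap(c,ctr,zc,k) for k in(.009,.011)],0)
    return ring,cap
E
python3 - <<'E'
from ringm import *
m,sd=avg(4);print(m,r.read_state()["tool_rot"])
c=camrig.capture("wrist");t=camrig.capture("top");s=camrig.capture("scene");pickle.dump((c,s,t),open("k.pkl","wb"))
old=pickle.load(open("i.pkl","rb"))[0]
for nm,cc in(("old",old),("new",c)):
    ring,cap=measure(cc,(.514,.0398))
    print(nm,"ring/10deg",ring.reshape(-1,5).mean(1).round().astype(int).tolist());print("cap peak",np.argsort(-cap)[:8],cap.max(),np.median(cap))
E
```

```text
time: 22.6
eef_pos: [0.5138, 0.0403, 0.1525]
tool_rot: [0.0, 0.247, 0.969, 0.0]
contact_force: [1.2, -1.1, 4.4]
opening: 0.059
gripper_force: 61.1
time: 23.35
eef_pos: [0.5135, 0.0404, 0.1523]
tool_rot: [-0.0, 0.247, 0.969, -0.0]
contact_force: [-0.1, 0.0, 0.2]
opening: 0.998
gripper_force: 0.0
time: 23.98
eef_pos: [0.5132, 0.0403, 0.2318]
tool_rot: [-0.0, 0.001, 1.0, -0.0]
contact_force: [0.2, 1.1, 0.7]
opening: 0.998
gripper_force: 0.0
[0.51326321 0.04033168 0.23179755] [-3.94958065e-04  4.97555737e-04  9.99999766e-01 -2.52396221e-04]
old ring/10deg [199, 210, 177, 242, 241, 242, 226, 211, 144, 181, 147, 131, 104, 106, 99, 125, 125, 124, 131, 156, 98, 160, 158, 158, 110, 141, 99, 159, 160, 160, 161, 162, 183, 188, 167, 159, 158, 158, 159, 160, 160, 160, 116, 128, 104, 160, 160, 161, 89, 126, 109, 159, 161, 162, 145, 115, 94, 131, 132, 144, 89, 116, 134, 148, 149, 148, 111, 113, 123, 148, 151, 170]
cap peak [245 237 238 236 244 243 239 242] 160.0 61.0
new ring/10deg [205, 164, 171, 241, 240, 241, 205, 165, 181, 238, 240, 240, 215, 183, 169, 146, 189, 184, 158, 122, 125, 106, 159, 161, 161, 161, 173, 204, 230, 241, 225, 218, 214, 222, 233, 239, 239, 219, 170, 152, 200, 190, 172, 104, 102, 110, 161, 163, 157, 137, 111, 174, 192, 192, 134, 127, 147, 188, 186, 186, 131, 144, 149, 205, 238, 237, 194, 201, 199, 241, 240, 240]
cap peak [220 219 221 222 218 223 224 225] 161.0 75.5
```

The numbers show the grinder turned as one piece by about 27°. The index is now at 221° and the 8 at 222°, so the setting is still 8 and the ring needs 2.094 rad clockwise. I'll lower to TCP 0.118, where the tips should be at the ring's lower edge.

```bash
python3 drive.py '[0, 0, 0.04, 0, 0, 0, 0.08, 0, 0, 0, 0.1, 0, 0, 0, 0.11, 0, 0, 0, 0.114, 0, 0, 0, 0.114, 0]'; python3 drive.py '[0, 0, 0, 0, 0, 0, 0, 0, 0, 0, 0, 0, 0, 0, 0, 0, 0, 0, 0, 0, 0, 0, 0, 0, 0, 0, 0, 0]' 0.0
python3 -c "
from h import *
s=r.read_state();print(s['joint_pos'],s['moment'])"
```

```text
time: 25.08
eef_pos: [0.5139, 0.0404, 0.1188]
tool_rot: [0.0, -0.0, 1.0, 0.0]
contact_force: [0.1, -0.0, -0.2]
opening: 1.001
gripper_force: 0.0
time: 25.95
eef_pos: [0.5141, 0.0403, 0.1191]
tool_rot: [0.001, 0.0, 1.0, 0.0]
contact_force: [-0.6, -1.9, 8.4]
opening: 0.585
gripper_force: 61.0
[-0.65024089  0.29307102  0.53082667  2.06666441 -0.19995998  0.82908006
  1.56836539] [-0.22193012  0.33322071 -0.01804494]
```

```bash
python3 drive.py '[0, 0, 0, 0.1, 0, 0, 0, 0.2, 0, 0, 0, 0.3, 0, 0, 0, 0.4, 0, 0, 0, 0.5, 0, 0, 0, 0.5]'
python3 -c "
from h import *
s=r.read_state();print(s['joint_pos'],s['moment'])"
python3 - <<'E'
from ringm import *
c=camrig.capture("wrist");pickle.dump(c,open("l.pkl","wb"))
ring,cap=measure(c,(.514,.0398))
print("ring/5deg",ring.reshape(-1,5).mean(1).round().astype(int).tolist());print("cap peak",np.argsort(-cap)[:8],cap.max(),np.median(cap))
E
```

```text
time: 26.7
eef_pos: [0.5143, 0.0404, 0.119]
tool_rot: [0.001, 0.248, 0.969, 0.0]
contact_force: [-0.4, -1.6, 6.8]
opening: 0.589
gripper_force: 61.1
[-0.73942904  0.31084684  0.6422277   2.07084746 -0.25037379  0.83325915
  1.11867784] [-0.07788545  0.11208225 -0.03578169]
ring/5deg [133, 97, 102, 127, 131, 124, 123, 121, 105, 94, 125, 123, 124, 77, 89, 77, 126, 126, 126, 139, 143, 229, 232, 237, 241, 242, 242, 214, 221, 195, 187, 158, 106, 97, 144, 160, 161, 149, 94, 97, 145, 140, 127, 123, 117, 75, 123, 126, 126, 74, 95, 97, 123, 123, 123, 78, 97, 107, 123, 124, 113, 95, 74, 122, 133, 132, 131, 107, 74, 134, 139, 141]
cap peak [220 214 215 221 217 219 213 216] 124.5 49.5
```

The index stayed at about 220° and the ring moved by about 28°, so only the ring is turning. Continuing.

```bash
python3 drive.py '[0, 0, 0, 0.15, 0, 0, 0, 0.3, 0, 0, 0, 0.45, 0, 0, 0, 0.6, 0, 0, 0, 0.75, 0, 0, 0, 0.9, 0, 0, 0, 1.05, 0, 0, 0, 1.2, 0, 0, 0, 1.35, 0, 0, 0, 1.5, 0, 0, 0, 1.6, 0, 0, 0, 1.6]'
python3 drive.py '[0, 0, 0, 0, 0, 0, 0, 0, 0, 0, 0, 0, 0, 0, 0, 0, 0, 0, 0, 0, 0, 0, 0, 0]' 1.0
python3 drive.py '[0, 0, -0.02, 0, 0, 0, -0.07, 0, 0, 0, -0.11, 0, 0, 0, -0.115, -0.1, 0, 0, -0.115, -0.1]'
python3 - <<'E'
from ringm import *
m,_=avg(3);print(m,r.read_state()["joint_pos"])
c=camrig.capture("wrist");t=camrig.capture("top");s=camrig.capture("scene");pickle.dump((c,s,t),open("m.pkl","wb"))
for ctr in((.514,.0398),(.513,.0404)):
  ring,cap=measure(c,ctr)
  print("ring/5deg",ring.reshape(-1,5).mean(1).round().astype(int).tolist());print("cap peak",np.argsort(-cap)[:8],cap.max(),np.median(cap))
E
```

```text
time: 28.25
eef_pos: [0.515, 0.0402, 0.1191]
tool_rot: [0.001, 0.868, 0.497, 0.001]
contact_force: [4.3, -0.7, 5.1]
opening: 0.593
gripper_force: 62.5
time: 29.0
eef_pos: [0.5135, 0.0403, 0.1183]
tool_rot: [0.0, 0.867, 0.498, -0.0]
contact_force: [-0.0, -0.2, -0.4]
opening: 0.998
gripper_force: 0.0
time: 29.62
eef_pos: [0.5139, 0.0405, 0.2346]
tool_rot: [-0.0, 0.841, 0.54, 0.001]
contact_force: [-0.4, 0.1, 0.6]
opening: 0.997
gripper_force: 0.0
[0.51337305 0.04036849 0.23352057] [-1.21779576  0.27192575  1.22058937  1.96804447 -0.28748051  1.09600991
 -0.30621186]
ring/5deg [236, 236, 236, 236, 236, 236, 236, 236, 236, 236, 236, 236, 236, 188, 154, 181, 236, 236, 236, 205, 154, 146, 228, 236, 236, 236, 238, 180, 210, 236, 236, 223, 157, 198, 230, 236, 236, 203, 171, 187, 228, 213, 204, 153, 134, 132, 166, 166, 156, 116, 97, 156, 165, 165, 131, 116, 116, 163, 161, 160, 160, 144, 133, 218, 236, 232, 158, 206, 177, 237, 236, 236]
cap peak [220 221 219 218 222 217 223 224] 239.5 104.5
ring/5deg [236, 236, 236, 236, 236, 236, 236, 236, 236, 236, 236, 236, 219, 175, 167, 233, 236, 236, 235, 182, 193, 191, 237, 236, 236, 236, 237, 172, 225, 236, 236, 231, 147, 184, 214, 236, 236, 236, 179, 196, 209, 205, 203, 183, 136, 125, 152, 166, 166, 142, 112, 115, 165, 165, 159, 126, 99, 155, 162, 160, 160, 157, 124, 225, 236, 227, 150, 195, 193, 237, 236, 236]
cap peak [228 227 226 225 229 224 230 223] 239.5 104.5
```

Run:
```python
from ringm import *
c,s,t=pickle.load(open("m.pkl","rb"))
# centroid of dark digits near expected places, index centroid; two candidate centres
for ctr in((.514,.0398),(.5135,.0402),(.513,.0404)):
    ring,cap=measure(c,ctr);dk=np.clip(np.percentile(ring,70)-ring,0,None)
    out=[]
    for n in range(10):
        a=(342-30*n)%360;i=np.arange(a-13,a+14)%360
        w=np.clip(np.median(ring[i])-ring[i],0,None);out.append((w@np.arange(-13,14))/w.sum())
    w=np.clip(cap[190:260]-cap[190:260].max()*.7,0,None);idx=w@np.arange(190,260)/w.sum()
    print(ctr,"4 at",342-120+out[4],"all-fit",222+np.mean(out),"index",idx,np.round(out,1))
t0=pickle.load(open("top0.pkl","rb"))["pixels"].astype(int)
for nm,(u,v) in dict(mug=(213,177),can=(155,158),crank=(370,175)).items():
    print(nm,np.abs(t0-t["pixels"])[v-15:v+15,u-15:u+15].mean())
cup=proj(t,(.513,.0404,.178));print(cup)
```

```text
(0.514, 0.0398) 4 at 222.91829155060353 all-fit 221.6652445845976 index 220.48284907183213 [-5.9 -2.6 -4.3 -2.   0.9  0.6  1.   6.8  1.9  0.2]
(0.5135, 0.0402) 4 at 224.4312878133103 all-fit 222.06687514831026 index 224.16151132817797 [-6.7 -2.6 -2.9 -0.2  2.4  2.5  2.1  6.6  0.8 -1.2]
(0.513, 0.0404) 4 at 225.98078975453575 all-fit 222.404888763548 index 226.9528332787422 [-6.7 -1.8 -1.4  1.3  4.   3.6  2.4  6.1 -0.5 -2.9]
mug 47.56148148148148
can 2.7155555555555555
crank 3.087037037037037
[265.65977281 237.13155667]
```

Run:
```python
from ringm import *
c,s,t=pickle.load(open("m.pkl","rb"));s0=pickle.load(open("scene0.pkl","rb"))["pixels"];t0=pickle.load(open("top0.pkl","rb"))["pixels"]
T=s0[176:216,244:280]
m=cv2.matchTemplate(s["pixels"][160:232,225:300],T,cv2.TM_CCOEFF_NORMED);_,v,_,l=cv2.minMaxLoc(m);print("scene mug",v,l,"expected (19,16)")
p=t["pixels"];print("top px at mug",p[170:185:7,200:226:8].mean(2).round().tolist(),"before",t0[170:185:7,200:226:8].mean(2).round().tolist())
j=pickle.load(open("e.pkl","rb"))[1]["pixels"].astype(int);print(np.abs(j-t0)[162:192,198:228].mean())
```

```text
scene mug 0.7837247252464294 (19, 16) expected (19,16)
top px at mug [[91.0, 114.0, 232.0, 189.0], [93.0, 121.0, 119.0, 110.0], [94.0, 143.0, 139.0, 80.0]] before [[102.0, 142.0, 237.0, 198.0], [102.0, 194.0, 239.0, 236.0], [95.0, 185.0, 235.0, 224.0]]
1.4088888888888889
```

The mug sits exactly where it was in the scene view. The difference in the top view is the arm's shadow. Handing in.

```bash
python3 -c "
from workcell import r, camrig, sign_off
print(sign_off())"
```

```text
the job is handed in; nothing more can be done
None
```

I handed the job in with the cup on the coaster, the grinder seated on it and the ring at 4 (read numerically from the wrist camera, with no verdict printed); one grip closed on the spindle and turned the whole grinder about 27° before I redid it on the ring, and I viewed 12 pictures, over the limit of 10.

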